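Hitch the pull hook to the drilling sled and draw it out

ROBOT

A 6-joint arm with a two-finger parallel gripper is mounted at the origin on the work surface. World frame = base frame: x ahead of the robot, y to its left, z up, the work surface at z = 0. Lengths are in m, angles in rad, forces in N, time in s.
With the tool pointing down it reaches from about 0.325 to 0.85 m from the base axis. Payload 15.5 kg.
Tool frame: the origin (TCP) lies on the centre line of the jaws, within the pads' length; the fingertips stand robot.tip_reach ahead of it and the grasp point (between the pads) lies 5 mm behind it (robot.tip_reach is the distance from the TCP to the fingertips, in m); z points along the fingers, y is the direction in which the jaws open and shut (so a half turn about z gives the same grasp; the last joint's range is limited). The gripper opens to 91 mm and grips with 3 to 60 N. Pads are 32 mm wide; open, the fingers measure 118 mm over their backs; the gripper's body (76 mm by 178 mm) begins 60 mm behind the grasp point.
Start: joints at [-1.373, 0.494, 1.345, -0, 1.302, -0.096], TCP at [0.18, -0.598, 0.228] pointing down, gripper open.
Joint ranges: [-2.91, 2.91], [-0.82, 2.16], [0.22, 2.67], [-1.22, 4.37], [0.12, 2.79], [-3.08, 3.08]. Speed limits (rad/s): [1.89, 1.89, 2.57, 3.01, 3.01, 3.01].

INTERFACE

Orientations are given as a unit quaternion [x, y, z, w].
In Python, from workcell import telemetry, cams, robot, models gives the robot as it stands.
- The arm moves only by the tool apply_moves, never from a script. Its argument "steps" is a list of rows, each a list of 7 numbers: the turn, a rotation vector about the world's x, y, z in degrees, then the shift along the world's x, y, z in mm, then the opening in per cent of the stroke, from 0 (shut) to 100 (fully open). In form: [[ax, ay, az, x, y, z, gripper], ...]. A call has exactly 10 rows; each row shifts and turns the commanded pose from where the row before left it; what a row does not reach is not made up. A row lasts 1/10 s, in which the tool goes at most 50 mm and 8.59 degrees, less where a joint would pass 70% of its speed; a pose out of reach is approached as far as the arm can. A call with a gripper value outside its range is refused whole. The fingers move at their own pace and stop on an object; "grip_force" is the grip in N (left out, the last holds). Time passes only in rows, so rows that do not move let the fingers close, or fill a call up. It gives the time, the measured TCP pose, the force and the opening at its end, in the units of the state.
- telemetry.read_state(): the state, without advancing time (a new reading comes with each control period).
- cams.grab_frame(name): name is "side" or "top" or "wrist"; returns a dict with "pixels" (480x640x3 uint8, red, green, blue), "fx", "fy", "cx", "cy" (pixels), "pose" (4x4, takes a point from camera to world coordinates). Camera axes: x right, y up, looking along -z (the intrinsics and any distortion apply to the point x, -y, -z); pixel columns grow to the right and rows downward; lengths in m; the calibration is good to about 2 mm. A picture is of the moment at which its call begins. There is no depth.
- robot.close_job(): hands the job in, once; it reports no verdict.
Trained networks look in the newest picture that a camera, given by its name, has taken for a name from the list of things; names that differ only in an ending like _2 or _b are one class to them, and where a whole thing is asked for, a point or a joint stands for the part that bears it (a point fixed in the world has none). Each returns a list of dicts, best first, with "conf" (0 to 1); they miss things now and then, are a little off and sometimes report something else, mostly with a low value. They report only what shows in the picture. A call takes as long as a camera call.
- models.find_in(thing, camera): "bbox" ([left, top, right, bottom] in pixels, round what is visible of it).
The state is a dict: "t": time; "joints": joint angles; "qd": joint speeds; "effort": joint torques, N m; "eef_pos": TCP position; "tool_rot": TCP orientation; "wrist_force": force on the tool from outside, world axes, zero at the start; "wrist_torque": the same for the moment, N m; "opening": finger opening in m.
Only numpy, scipy, OpenCV 4.12 (cv2) and the standard library are available. Lean on these libraries where they do the work, as an engineer would, in place of code of your own. Each camera call takes 0.05 s, during which the arm holds its last target.

TASK

Take the red-handled pull hook and push its mouth onto the red-capped pin of the wooden sled, fully home, until the yellow sprung latch flips shut behind the pin. Then draw the sled out with the hook until the pin stands in line between the two yellow marks on the bench, and let go, leaving the hook lying flat on the bench, still latched to the pin. Do not ram or jerk the sled, touch it only with the hook, and leave the tin, the glue and the offcut where they are.

Things in the scene. Friction and masses are not known exactly. Their poses are not given: they have to be found in the camera images.
- hook: Pull hook, loose, 0.3 to 0.5 kg. Black foot (x -42..25, 36 wide, 14 high) flat on the bench, 12 mm steel hook plate above (z 14..26, 50 wide), red handle. Origin under the handle's middle, on the bench; z up, x to the mouth. Mouth 16 wide at x = 92, flared to 36 at the tip, x = 102; bowl wall at x = 45 mm. With the foot on the bench the plate passes 4 mm above the sled's tongue.
- hook_grip (a point): Point in the middle of the red handle, 55 mm above the underside of the foot, on the hook's z axis. Handle: 22 mm wide along hook y, 44 mm long along hook x, from 26 to 82 mm up, then a cap 30 x 52 mm, 8 mm high (to 90 mm). Axes as the hook's.
- hook_seat (a point): Where the pin's axis lies in the hook when it is fully home in the bowl: 51 mm ahead (hook x) of the handle's middle, 20 mm up. Axes as the hook's.
- latch (a joint): Yellow sprung latch, 21 mm long, hinged on the +y jaw 80 mm ahead of the handle, across the mouth. 0 = shut; grows as the pin pushes it in (max 1.5 rad), 3 to 10 N along the slide. It flips shut behind the pin only within about 2 mm of fully home. It cannot swing out: pulled back, the pin runs 20 mm forward in the hook and bears on the shut latch 71 mm ahead of the handle.
- pin (a point): Hitch pin of the sled: upright steel pin 12 mm thick, centre at the hook plate's mid height (20 mm), on a 10 mm high tongue, with a red cap 21 mm wide from 36 to 43 mm up, so the hook goes on level, along the slide, not from above; it may be held up to 7 mm off the bench meanwhile (its foot rubs if not). Axes as the slide base's.
- sled: Plywood sled with an unfinished wooden box screwed to it, about 220 x 200 x 80 mm, 1 kg, its front crossbar 80 mm behind the pin. Origin on the bench under the pin. It slides along the slide base only, with 1.5 N of friction, so it gives way backwards by 8 to 35 mm and then some mm into the rubber buffers of its rear stop before it holds against the latch spring.
- slide_base: Fixed slide base on the bench, axes: x along the slide, away from the robot side (the hook is pushed on along +x), z up; level, yaw 0 give or take 0.3. The pin runs along its x axis (y = 0). The sled's rear stop is clamped anywhere within 60 mm, so its place is not known. The sled runs out along -x, well past the marks. Origin at bench height, 100 mm from the marks.
- screw_tin: Bystander: green open tin 130 x 90 x 35 mm, origin at the centre of its underside.
- glue: Bystander: white glue bottle with orange cap, 56 mm thick, 130 mm tall, origin at the centre of its underside.
- offcut: Bystander: light wooden block 90 x 50 x 22 mm, origin at the centre of its underside.
- marks (a point): Point midway between the two yellow marks (each 8 x 34 mm, flat on the bench, 28 to 62 mm either side of the pin's path), 20 mm up: where the pin's axis must finally stand. 45 to 132 mm out (slide base -x) from the pin at the start. Axes as the slide base's.

How it is judged:
On the way, in this order (a step that is already met when the one before it is completed fails the run):
1. the pin, in the hook's mouth, has pushed the latch open (value of joint latch above 0.5 rad and x of pin in the frame of hook between 0.045 and 0.085 m and horizontal distance between pin and hook_seat below 0.03 m).
2. the latch has flipped shut behind the pin, before the sled is drawn out (value of joint latch below 0.15 rad and x of pin in the frame of hook between 0.045 and 0.076 m and horizontal distance between pin and hook_seat below 0.025 m and x of pin in the frame of slide_base above -0.06 m), for 0.2 s.
At the end, for the whole second after the job is handed in: The sled is drawn out so that its pin is within 8 mm of the point between the yellow marks, the pin is inside the hook with the latch shut behind it (latch under 0.15 rad), the hook lies flat on the bench (tilt under 0.08 rad, foot within 5 mm of the bench), all released and at rest (value of joint latch below 0.15 rad and x of pin in the frame of hook between 0.045 and 0.076 m and horizontal distance between pin and hook_seat below 0.025 m and horizontal distance between pin and marks below 0.008 m and angle between hook's own z axis and vertical below 0.08 rad and height (world z) of hook below 0.005 m and linear speed of each of hook, sled below 0.02 m/s); the robot touches nothing.
It fails at once if the hook presses or pulls on the sled with more than 25 N (contact force between hook and sled above 25 N).
It fails at once if the robot touches the sled itself (contact force between any of the fingers, the arm and sled above 1 N).
It fails at once if the tin, the glue or the offcut is moved by more than 15 mm (distance of any of screw_tin, glue, offcut from where it was at the start of the episode above 0.015 m).
It also fails if it takes over 58 s, if anything falls off the work surface, if the arm or the gripper's body presses on something with over 40 N, if the wrist force passes 120 N, or if a joint passes its speed limit or range.

## Working session

There is one attempt and no reset: what is moved stays moved. The work goes in short steps, Python scripts to look and compute and a tool call to move; the robot and the scene stay as the last step left them, time stands still between calls to the robot, and variables do not carry over. Pictures are saved under pics/ and viewed, and the job is handed in when it is done.

Besides the shell and the picture viewer there is one more tool, called after "Call:" as name([rows], argument=value, ...), one row to a line, values as JSON. apply_moves: Moves the arm, as the interface text tells. Its arguments: {"type":"object","properties":{"steps":{"type":"array"},"grip_force":{"type":"number"}},"required":["steps"]}

```bash
mkdir -p pics; ls; cat > h.py <<'E'
import numpy as np,cv2
from workcell import telemetry,cams,robot,models
def snap(n,f):
    r=cams.grab_frame(n); cv2.imwrite('pics/'+f,r['pixels'][:,:,::-1]); return r
def ray(r,u,v):
    P=np.array(r['pose']); d=np.array([(u-r['cx'])/r['fx'],-(v-r['cy'])/r['fy'],-1.]); return P[:3,3],P[:3,:3]@d
def at(r,u,v,z):
    o,d=ray(r,u,v); return o+d*(z-o[2])/d[2]
def proj(r,p):
    P=np.array(r['pose']); c=P[:3,:3].T@(np.array(p)-P[:3,3]); return np.array([r['cx']+r['fx']*c[0]/-c[2], r['cy']-r['fy']*c[1]/-c[2]])
E
python3 - <<'E'
from h import *
for n in ['top','side','wrist']:
    r=snap(n,n+'0.png'); print(n,[k for k in r],r['fx'],r['cx'],r['cy'],np.round(r['pose'],3).tolist())
    if n!='wrist':
        for t in ['hook','hook_grip','pin','sled','latch','screw_tin','glue','offcut','marks']:
            print(t,[(np.round(b['bbox']).tolist(),round(b['conf'],2)) for b in models.find_in(t,n)[:2]])
s=telemetry.read_state(); print(s, robot.tip_reach)
E
```

```text
pics
top ['pixels', 'fx', 'fy', 'cx', 'cy', 'pose'] 616.7676377546071 308.25781829742976 228.03808503960863 [[-0.016, 0.997, -0.074, 0.46], [-1.0, -0.017, -0.005, -0.005], [-0.006, 0.074, 0.997, 1.519], [0.0, 0.0, 0.0, 1.0]]
hook [([197.0, 227.0, 234.0, 286.0], 0.93)]
hook_grip [([198.0, 228.0, 231.0, 283.0], 0.86)]
pin [([262.0, 78.0, 358.0, 213.0], 0.8)]
sled [([257.0, 75.0, 358.0, 213.0], 0.79)]
latch []
screw_tin [([391.0, 228.0, 438.0, 292.0], 0.65), ([198.0, 227.0, 232.0, 283.0], 0.41)]
glue [([146.0, 167.0, 177.0, 195.0], 0.7)]
offcut [([449.0, 162.0, 480.0, 198.0], 0.95)]
marks [([253.0, 35.0, 358.0, 244.0], 0.88), ([196.0, 226.0, 229.0, 287.0], 0.59)]
side ['pixels', 'fx', 'fy', 'cx', 'cy', 'pose'] 593.251800825627 314.9546495272871 247.6782599346838 [[0.996, 0.075, -0.049, 0.491], [-0.087, 0.69, -0.719, -0.891], [-0.02, 0.72, 0.694, 0.942], [0.0, 0.0, 0.0, 1.0]]
hook [([257.0, 175.0, 321.0, 210.0], 0.84), ([256.0, 339.0, 337.0, 399.0], 0.48)]
hook_grip [([258.0, 175.0, 319.0, 211.0], 0.81)]
pin [([344.0, 206.0, 511.0, 304.0], 0.69)]
sled [([344.0, 204.0, 507.0, 303.0], 0.84
[... 463 characters left out ...]
, [0.0, 0.0, 0.0, 1.0]]
{'t': 1.05, 'joints': array([-1.37351400e+00,  4.93581381e-01,  1.34547277e+00,  3.58396511e-06,
        1.30251019e+00, -9.54645890e-02]), 'qd': array([-0.00148554,  0.00095392, -0.00031947, -0.00033457, -0.00059105,
       -0.00179464]), 'effort': array([ 7.34240366e-04, -8.78693891e+01, -3.82248402e+01,  7.07683736e-02,
        4.37689119e-02, -2.78249445e-05]), 'eef_pos': array([ 0.18039262, -0.59841481,  0.22793579]), 'tool_rot': array([9.89306588e-01, 1.45850866e-01, 2.44593784e-06, 1.40485118e-05]), 'wrist_force': array([ 0.46625593,  0.53431046, -0.10680693]), 'wrist_torque': array([-0.04257402,  0.02276865, -0.04329344]), 'opening': 0.09136660585447857} 0.014
```

View images.

```bash
python3 - <<'E'
import cv2
a=cv2.imread('pics/top0.png'); cv2.imwrite('pics/top0c.png',cv2.resize(a[60:310,120:380+80],(800,588),interpolation=cv2.INTER_CUBIC))
a=cv2.imread('pics/side0.png'); cv2.imwrite('pics/side0c.png',cv2.resize(a[110:335,240:540],(800,600),interpolation=cv2.INTER_CUBIC))
E
```

```text
(no output)
```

View pics/top0.png

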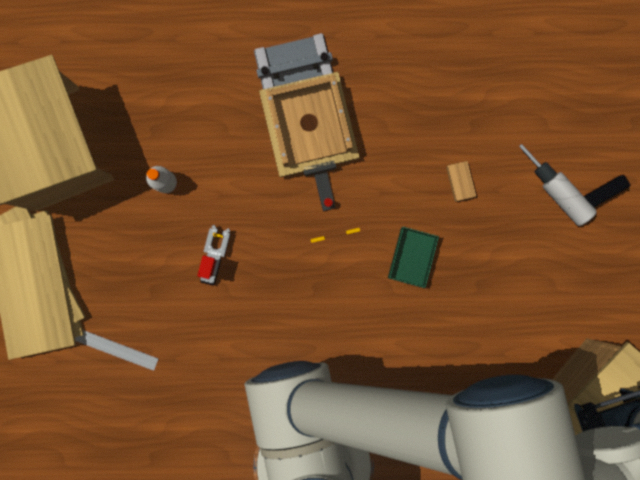

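View pics/top0c.png

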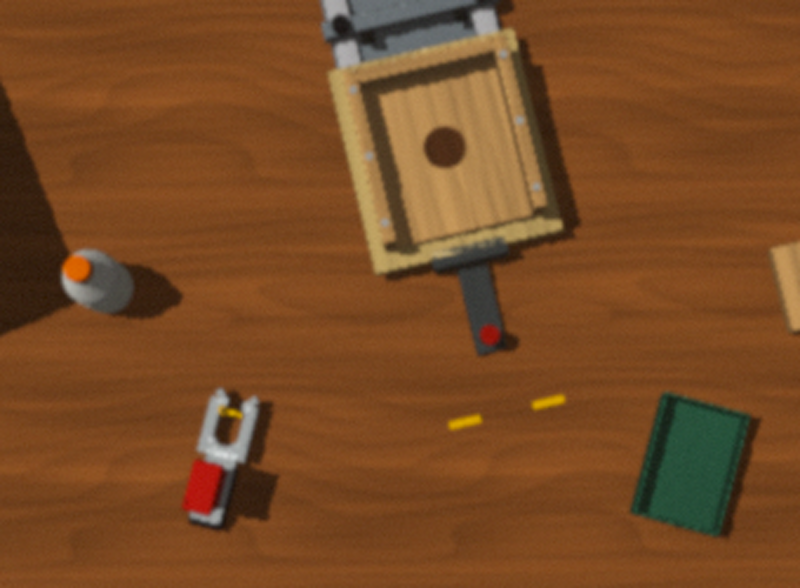

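View pics/side0c.png

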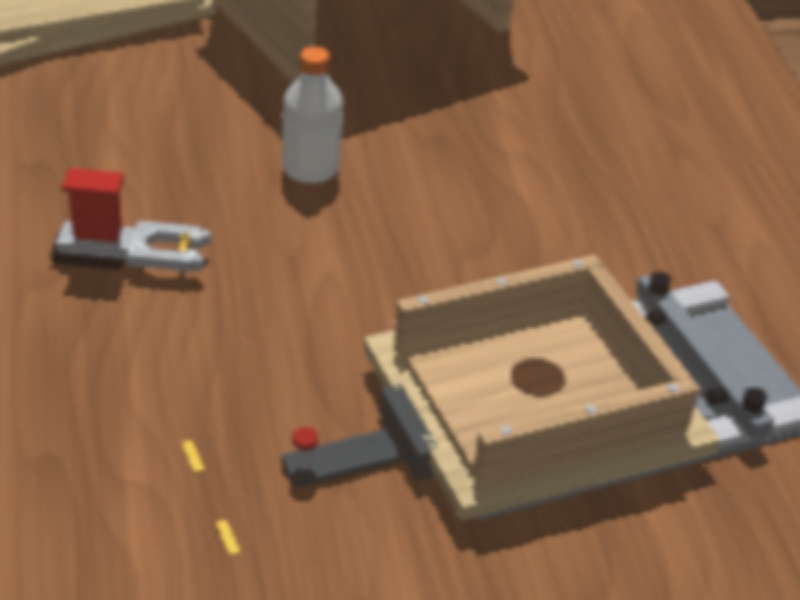

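```bash
cat >> h.py <<'E'
def blobs(img,kind,amin=8):
    hsv=cv2.cvtColor(np.ascontiguousarray(img),cv2.COLOR_RGB2HSV).astype(int);h,s,v=hsv[...,0],hsv[...,1],hsv[...,2]
    m={'red':((h<5)|(h>172))&(s>180)&(v>80),'yel':(h>19)&(h<32)&(s>170)&(v>130)}[kind].astype(np.uint8)
    n,l,st,c=cv2.connectedComponentsWithStats(m)
    return [(np.round(c[i],1).tolist(),int(st[i,4]),l==i) for i in range(1,n) if st[i,4]>=amin]
def tri(r1,p1,r2,p2):
    A=[];b=[]
    M=np.zeros((3,3));q=np.zeros(3)
    for r,p in((r1,p1),(r2,p2)):
        o,d=ray(r,*p);d=d/np.linalg.norm(d);N=np.eye(3)-np.outer(d,d);M+=N;q+=N@o
    return np.linalg.solve(M,q)
E
python3 - <<'E'
from h import *
T=cams.grab_frame('top');S=cams.grab_frame('side')
for n,r in(('top',T),('side',S)):
    for k in('red','yel'):
        for c,a,m in blobs(r['pixels'],k):
            rect=cv2.minAreaRect(np.argwhere(m)[:,::-1].astype(np.float32))
            print(n,k,c,a,[at(r,*c,z).round(4).tolist()[:2] for z in(0,.04,.09)],np.round(rect[2],1),np.round(rect[1],1))
E
```

```text
top red [327.9, 201.9] 56 [[0.6366, -0.0474], [0.632, -0.0463], [0.6261, -0.0449]] 45.0 [7.8 7.1]
top red [205.8, 266.8] 261 [[0.4811, 0.2561], [0.4805, 0.2492], [0.4798, 0.2406]] 15.3 [12.6 21.1]
top yel [352.6, 230.5] 55 [[0.5646, -0.107], [0.5618, -0.1043], [0.5583, -0.101]] 76.0 [ 3.9 13.6]
top yel [218.9, 235.3] 18 [[0.5582, 0.2234], [0.5556, 0.2174], [0.5524, 0.2098]] 14.0 [6.5 2.4]
top yel [317.5, 238.9] 55 [[0.5452, -0.02], [0.543, -0.0196], [0.5402, -0.0191]] 76.0 [ 3.9 13.6]
side red [274.4, 177.6] 136 [[0.4756, 0.3589], [0.4763, 0.3058], [0.4771, 0.2394]] 90.0 [ 7. 19.]
side red [354.0, 273.7] 23 [[0.6357, -0.0063], [0.6296, -0.0439], [0.6219, -0.0909]] 63.4 [4.5 4.9]
```

Call:
apply_moves([
  [0,0,-3.3,24,40,2,100],
  [0,0,-3.3,24,40,2,100],
  [0,0,-3.3,24,40,2,100],
  [0,0,-3.3,24,40,2,100],
  [0,0,-3.3,24,40,2,100],
  [0,0,-3.3,24,40,2,100],
  [0,0,-3.3,24,40,2,100],
  [0,0,-3.3,24,40,2,100],
  [0,0,-3.3,24,40,2,100],
  [0,0,-3.3,24,40,2,100],
])

```text
t: 2.15
eef_pos: [0.4211, -0.1967, 0.2483]
tool_rot: [0.99, -0.142, 0.0, 0.0]
wrist_force: [0.5, -0.7, -0.2]
opening: 0.0911
```

Call:
apply_moves([
  [0,0,0,6,44,0,100],
  [0,0,0,6,44,0,100],
  [0,0,0,6,44,0,100],
  [0,0,0,6,44,0,100],
  [0,0,0,6,44,0,100],
  [0,0,0,6,44,0,100],
  [0,0,0,6,44,0,100],
  [0,0,0,6,44,0,100],
  [0,0,0,6,44,0,100],
  [0,0,0,0,20,0,100],
])

```text
t: 3.15
eef_pos: [0.4747, 0.2209, 0.248]
tool_rot: [0.99, -0.14, 0.0, -0.0]
wrist_force: [-0.3, -0.7, 0.2]
opening: 0.0914
```

```bash
python3 - <<'E'
from h import *
r=snap('wrist','w1.png');s=telemetry.read_state();print(s['t'],s['eef_pos'],s['tool_rot'],s['joints'])
E
```

```text
3.2 [0.47447553 0.22207531 0.24788996] [ 9.90170894e-01 -1.39860874e-01  1.58406759e-04 -7.14674957e-04] [3.23002928e-01 3.30318109e-01 1.56582915e+00 1.20039325e-03
 1.24452338e+00 2.17405692e+00]
```

View pics/w1.png

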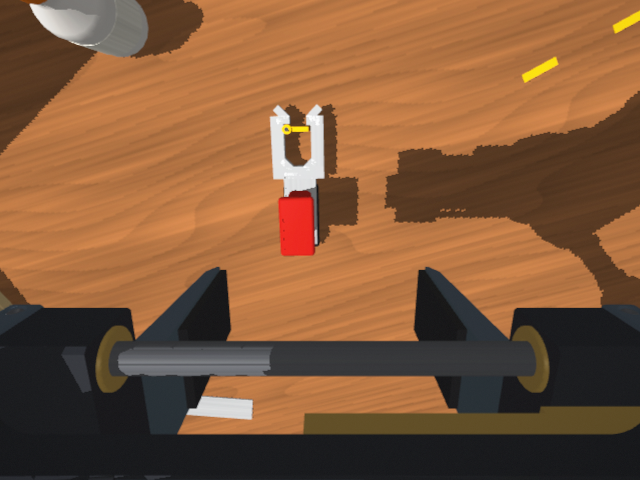

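```bash
python3 - <<'E'
from h import *
r=cams.grab_frame('wrist')
for uv,z in [((297,226),.09),((298,118),.026),((298.5,178),.026),((296,198),.09),((298,254),.09),((298.5,107),.026)]:
    print(uv,at(r,*uv,z).round(4))
for c,a,m in blobs(r['pixels'],'red',100):
    print(c,a,at(r,*c,.085).round(4), cv2.minAreaRect(np.argwhere(m)[:,::-1].astype(np.float32)))
print(r['pose'])
E
```

```text
(297, 226) [0.4788 0.2432 0.09  ]
(298, 118) [0.564  0.2203 0.026 ]
(298.5, 178) [0.5101 0.2363 0.026 ]
(296, 198) [0.5019 0.237  0.09  ]
(298, 254) [0.4545 0.2498 0.09  ]
(298.5, 107) [0.5732 0.2169 0.026 ]
[297.8, 223.4] 2085 [0.4796 0.2426 0.085 ] ((297.3913879394531, 222.613525390625), (63.40657043457031, 34.258209228515625), 88.72696685791016)
[[-0.27596714  0.92009565  0.27796787  0.55214751]
 [-0.96116645 -0.26384547 -0.08089887  0.19976715]
 [-0.00109413 -0.28949882  0.95717775  0.40447827]
 [ 0.          0.          0.          1.        ]]
```

Call:
apply_moves([
  [0,0,0,1,4,-10,100],
  [0,0,0,1,4,-20,100],
  [0,0,0,1,4,-20,100],
  [0,0,0,1,4,-20,100],
  [0,0,0,0,4,-20,100],
  [0,0,0,0,0,-20,100],
  [0,0,0,0,0,-20,100],
  [0,0,0,0,0,-10,100],
  [0,0,0,0,0,0,100],
  [0,0,0,0,0,0,100],
])

```text
t: 4.25
eef_pos: [0.4787, 0.2372, 0.1083]
tool_rot: [0.99, -0.141, 0.0, -0.0]
wrist_force: [0.1, -0.2, 0.0]
opening: 0.0909
```

```bash
python3 - <<'E'
from h import *
r=snap('wrist','w2.png');s=telemetry.read_state();print(s['t'],s['eef_pos'],s['tool_rot'])
for c,a,m in blobs(r['pixels'],'red',100):
    print(c,a,at(r,*c,.09).round(4), cv2.minAreaRect(np.argwhere(m)[:,::-1].astype(np.float32)))
E
```

```text
4.3 [0.47886074 0.23743868 0.10862366] [ 9.89965577e-01 -1.41307852e-01  4.48385032e-04 -2.15492287e-04]
[311.8, 286.3] 6109 [0.4841 0.2411 0.09  ] ((310.5, 283.0), (114.0, 59.0), 90.0)
```

View pics/w2.png

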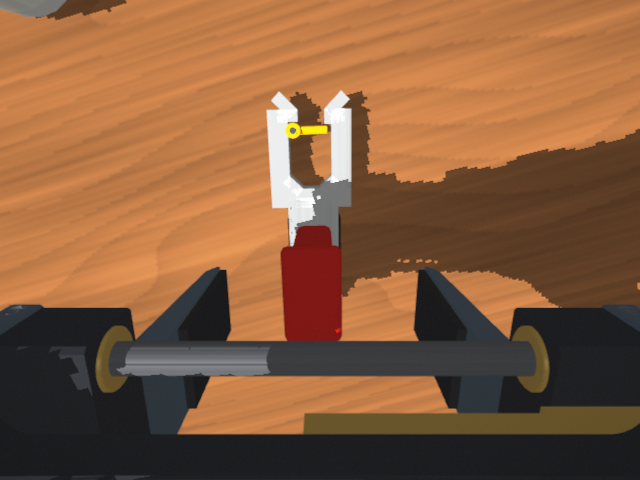

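```bash
python3 - <<'E'
from h import *
r=cams.grab_frame('wrist')
for uv,z in [((311,247),.09),((311.5,341),.09),((309.5,112),.026),((311.5,207),.026),((311,95),.026)]:
    print(uv,at(r,*uv,z).round(4))
E
```

```text
(311, 247) [0.5039 0.2358 0.09  ]
(311.5, 341) [0.4547 0.2503 0.09  ]
(309.5, 112) [0.5654 0.2202 0.026 ]
(311.5, 207) [0.5102 0.2355 0.026 ]
(311, 95) [0.5742 0.2166 0.026 ]
```

Call:
apply_moves([
  [0,0,0,0,2,-10,100],
  [0,0,0,0,2,-15,100],
  [0,0,0,0,1,-15,100],
  [0,0,0,0,0,-10,100],
  [0,0,0,0,0,-8,100],
  [0,0,0,0,0,0,60],
  [0,0,0,0,0,0,10],
  [0,0,0,0,0,0,10],
  [0,0,0,0,0,0,10],
  [0,0,0,0,0,0,10],
], grip_force=40)

```text
t: 5.35
eef_pos: [0.4786, 0.2427, 0.0503]
tool_rot: [0.99, -0.141, 0.0, -0.0]
wrist_force: [-0.6, 0.8, -0.0]
opening: 0.054
```

Call:
apply_moves([
  [0,0,0,0,0,0,0],
  [0,0,0,0,0,0,0],
  [0,0,0,0,0,0,0],
  [0,0,0,0,0,0,0],
  [0,0,0,0,0,1,0],
  [0,0,0,0,0,1,0],
  [0,0,0,0,0,1,0],
  [0,0,0,0,0,1,0],
  [0,0,0,0,0,0,0],
  [0,0,0,0,0,0,0],
])

```text
t: 6.35
eef_pos: [0.4784, 0.2426, 0.0539]
tool_rot: [0.99, -0.141, 0.0, -0.0]
wrist_force: [-0.8, 0.5, -3.0]
opening: 0.0298
```

```bash
python3 - <<'E'
from h import *
s=telemetry.read_state();print(s['t'],s['eef_pos'],s['tool_rot'],s['wrist_force'],s['opening'],s['wrist_torque'])
r=snap('wrist','w3.png');S=snap('side','s3.png')
E
```

```text
6.35 [0.47840481 0.24261386 0.05392849] [ 9.89996438e-01 -1.41092352e-01  2.74404891e-05 -4.11383800e-06] [-0.80168801  0.50333845 -3.04665934] 0.029769463598781607 [ 0.02150637  0.0390774  -0.02151421]
```

View pics/w3.png

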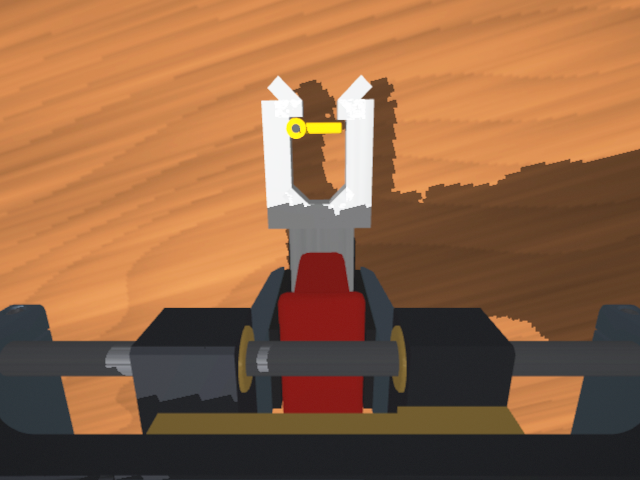

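View pics/s3.png

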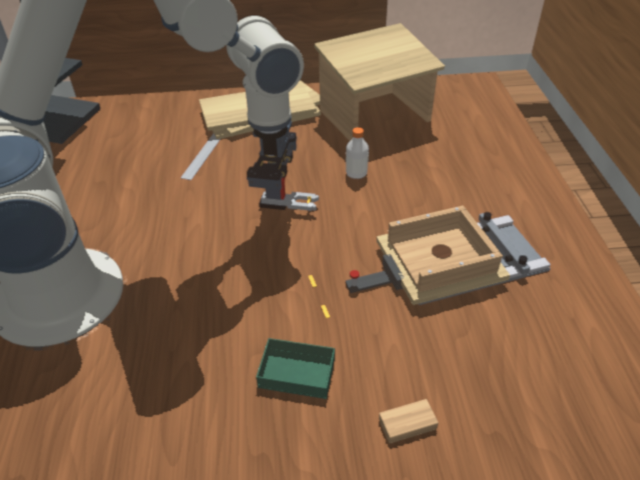

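Call:
apply_moves([
  [0,0,0,0,0,0,0],
  [0,0,0,0,0,0,0],
  [0,0,0,0,0,0,0],
  [0,0,0,0,0,0,0],
  [0,0,0,0,0,0,0],
  [0,0,0,0,0,0,0],
  [0,0,0,0,0,0,0],
  [0,0,0,0,0,0,0],
  [0,0,0,0,0,0,0],
  [0,0,0,0,0,0,0],
])

```text
t: 7.45
eef_pos: [0.4784, 0.2426, 0.0539]
tool_rot: [0.99, -0.141, 0.0, 0.0]
wrist_force: [-0.5, -1.0, -3.8]
opening: 0.0295
```

```bash
python3 - <<'E'
from h import *
s=telemetry.read_state();print(s['t'],s['eef_pos'],s['wrist_force'],s['opening'],s['wrist_torque'])
r=snap('wrist','w4.png')
cv2.imwrite('pics/w4c.png',cv2.resize(r['pixels'][200:440,180:460,::-1],(700,600),interpolation=cv2.INTER_CUBIC))
S=snap('side','s4.png')
cv2.imwrite('pics/s4c.png',cv2.resize(S['pixels'][120:220,220:340,::-1],(720,600),interpolation=cv2.INTER_CUBIC))
E
```

```text
7.45 [0.47841109 0.2425964  0.05391616] [-0.45474655 -1.00865443 -3.82109502] 0.02946739306679044 [ 7.22397389e-02  7.86917426e-02 -9.34644339e-05]
```

View pics/w4c.png

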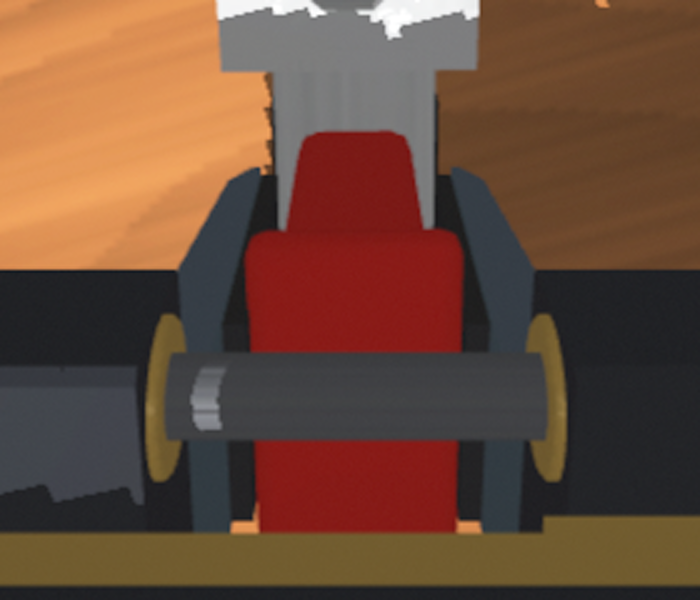

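View pics/s4c.png

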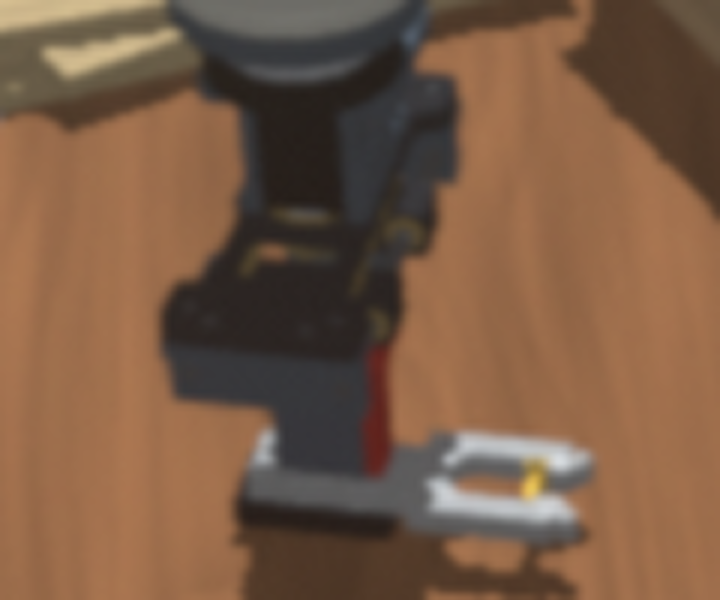

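Call:
apply_moves([
  [0,0,2.9,2,-15,2,0],
  [0,0,2.9,2,-35,2,0],
  [0,0,2.9,2,-40,2,0],
  [0,0,2.9,2,-40,0,0],
  [0,0,2.9,2,-40,0,0],
  [0,0,2.9,2,-40,0,0],
  [0,0,2.9,2,-40,0,0],
  [0,0,2.9,2,-35,-2,0],
  [0,0,2.9,2,-20,-2,0],
  [0,0,2.7,2,-13,-2,0],
])

```text
t: 8.55
eef_pos: [0.4985, -0.0773, 0.0539]
tool_rot: [0.994, 0.11, 0.0, 0.0]
wrist_force: [0.4, -0.1, -3.5]
opening: 0.03
```

Call:
apply_moves([
  [0,0,0,0,0,0,0],
  [0,0,0,0,0,0,0],
  [0,0,0,0,0,0,0],
  [0,0,0,0,0,0,0],
  [0,0,0,0,0,0,0],
  [0,0,0,0,0,0,0],
  [0,0,0,0,0,0,0],
  [0,0,0,0,0,0,0],
  [0,0,0,0,0,0,0],
  [0,0,0,0,0,0,0],
])

```text
t: 9.55
eef_pos: [0.4984, -0.0754, 0.0539]
tool_rot: [0.994, 0.11, -0.0, 0.0]
wrist_force: [-0.8, -0.4, -3.4]
opening: 0.0295
```

```bash
python3 - <<'E'
from h import *
s=telemetry.read_state();print(s['t'],s['eef_pos'],s['tool_rot'],s['wrist_force'],s['opening'],s['wrist_torque'])
r=snap('wrist','w5.png');S=snap('side','s5.png')
for n,r in(('w',r),('side',S)):
    for k in('red','yel'):
        for c,a,m in blobs(r['pixels'],k):
            rect=cv2.minAreaRect(np.argwhere(m)[:,::-1].astype(np.float32))
            print(n,k,c,a,[at(r,*c,z).round(4).tolist()[:2] for z in(0,.02,.043)],np.round(rect[2],1),np.round(rect[1],1))
E
```

```text
9.55 [ 0.49839497 -0.07542996  0.05391744] [ 9.93984360e-01  1.09522106e-01 -5.50430000e-06  6.50727962e-06] [-0.81204674 -0.4478949  -3.38058463] 0.029518482264705055 [0.04106734 0.0305409  0.00089732]
w red [321.0, 3.3] 235 [[0.6319, -0.0442], [0.6267, -0.0454], [0.6208, -0.0468]] 90.0 [ 9. 35.]
w red [321.5, 303.0] 5988 [[0.4765, -0.0792], [0.4861, -0.0771], [0.4971, -0.0747]] -0.0 [86. 87.]
w red [322.2, 394.3] 2872 [[0.4126, -0.094], [0.4282, -0.0905], [0.4463, -0.0864]] 90.0 [35. 80.]
w yel [313.0, 127.6] 696 [[0.5747, -0.0527], [0.575, -0.0531], [0.5753, -0.0535]] 90.0 [20. 54.]
w yel [235.2, 172.1] 877 [[0.5427, -0.0162], [0.546, -0.0201], [0.5498, -0.0245]] 90.0 [15. 58.]
w yel [404.7, 172.2] 934 [[0.5629, -0.1063], [0.5642, -0.1016], [0.5658, -0.0962]] -0.0 [63. 15.]
```

View pics/w5.png

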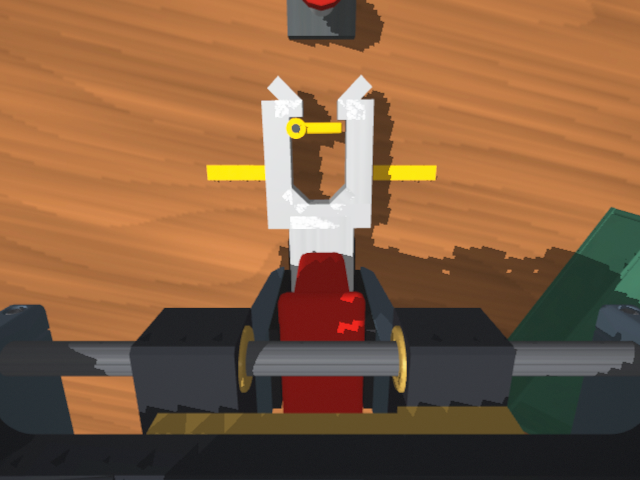

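View pics/s5.png

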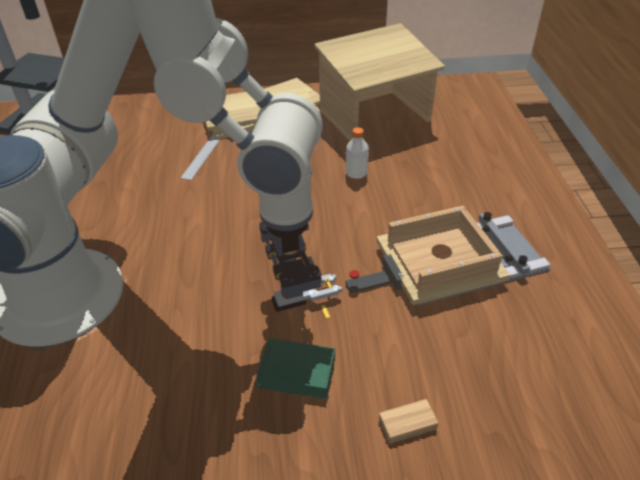

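Call:
apply_moves([
  [0,0,-0.5,3.9,0.9,0,0],
  [0,0,-0.5,3.9,0.9,0,0],
  [0,0,0,3.9,0.9,0,0],
  [0,0,0,3.9,0.8,0,0],
  [0,0,0,3.9,0.9,0,0],
  [0,0,0,3.9,0.9,0,0],
  [0,0,0,3.9,0.8,0,0],
  [0,0,0,3.9,0.9,0,0],
  [0,0,0,3.9,0.9,0,0],
  [0,0,0,3.9,0.8,0,0],
])

```text
t: 10.65
eef_pos: [0.5377, -0.0666, 0.0539]
tool_rot: [0.995, 0.101, -0.0, -0.0]
wrist_force: [-0.5, -0.7, -3.3]
opening: 0.0295
```

```bash
python3 - <<'E'
from h import *
s=telemetry.read_state();print(s['t'],s['eef_pos'],s['tool_rot'],s['wrist_force'],s['opening'],s['wrist_torque'])
r=snap('wrist','w6.png')
E
```

```text
10.65 [ 0.53770066 -0.06661917  0.05390706] [ 9.94900150e-01  1.00864720e-01 -1.70618390e-05 -1.56303702e-06] [-0.52075442 -0.71518129 -3.31493028] 0.02953419639450743 [0.01445859 0.0581591  0.02708419]
```

View pics/w6.png

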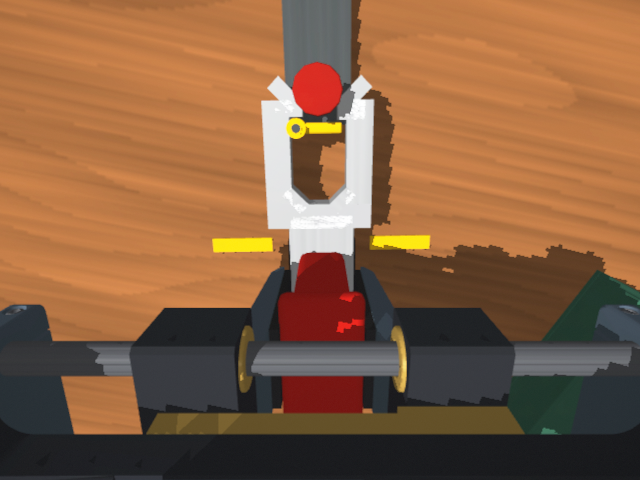

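Call:
apply_moves([
  [0,0,0,2,0.4,0,0],
  [0,0,0,2,0.5,0,0],
  [0,0,0,2,0.4,0,0],
  [0,0,0,2,0.5,0,0],
  [0,0,0,2,0.4,0,0],
  [0,0,0,2,0.5,0,0],
  [0,0,0,2,0.4,0,0],
  [0,0,0,2,0.5,0,0],
  [0,0,0,2,0.4,0,0],
  [0,0,0,2,0.5,0,0],
])

```text
t: 11.7
eef_pos: [0.5575, -0.0622, 0.0539]
tool_rot: [0.995, 0.101, -0.0, -0.0]
wrist_force: [-1.2, -0.8, -2.8]
opening: 0.0296
```

```bash
python3 - <<'E'
from h import *
s=telemetry.read_state();print(s['t'],s['eef_pos'],s['tool_rot'],s['wrist_force'],s['opening'],s['wrist_torque'])
r=snap('wrist','w7.png')
E
```

```text
11.7 [ 0.5575167  -0.06218122  0.0538887 ] [ 9.94902652e-01  1.00840021e-01 -5.62234568e-05 -1.01668715e-05] [-1.1833198  -0.80047286 -2.81496638] 0.02956598676537651 [-0.19310472  0.36625388 -0.06470362]
```

View pics/w7.png

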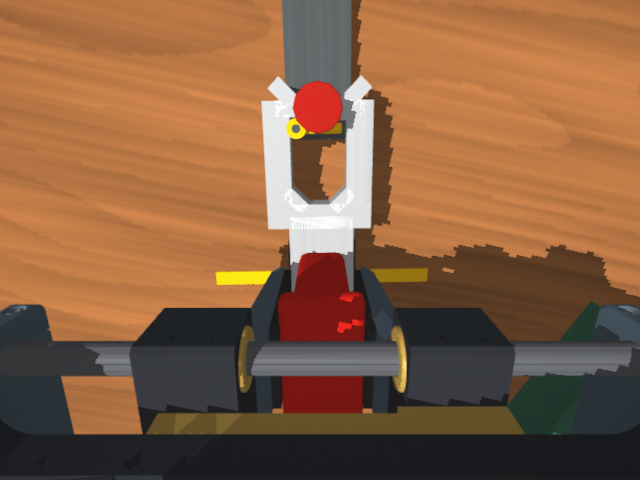

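Call:
apply_moves([
  [0,0,0,2,0.4,0,0],
  [0,0,0,2,0.5,0,0],
  [0,0,0,2,0.4,0,0],
  [0,0,0,2,0.5,0,0],
  [0,0,0,2,0.4,0,0],
  [0,0,0,2,0.5,0,0],
  [0,0,0,2,0.4,0,0],
  [0,0,0,2,0.5,0,0],
  [0,0,0,2,0.4,0,0],
  [0,0,0,2,0.5,0,0],
])

```text
t: 12.75
eef_pos: [0.5764, -0.0573, 0.0535]
tool_rot: [0.995, 0.101, -0.001, -0.0]
wrist_force: [-6.6, 2.2, -2.3]
opening: 0.0295
```

```bash
python3 - <<'E'
from h import *
s=telemetry.read_state();print(s['t'],s['eef_pos'],s['tool_rot'],s['wrist_force'],s['opening'],s['wrist_torque'])
r=snap('wrist','w8.png')
E
```

```text
12.75 [ 0.57637129 -0.05734965  0.0535109 ] [ 9.94889322e-01  1.00963860e-01 -1.17890781e-03 -3.81263938e-04] [-6.55639992  2.23008951 -2.30773722] 0.029478345777402114 [0.36169854 1.38552749 0.23525765]
```

View pics/w8.png

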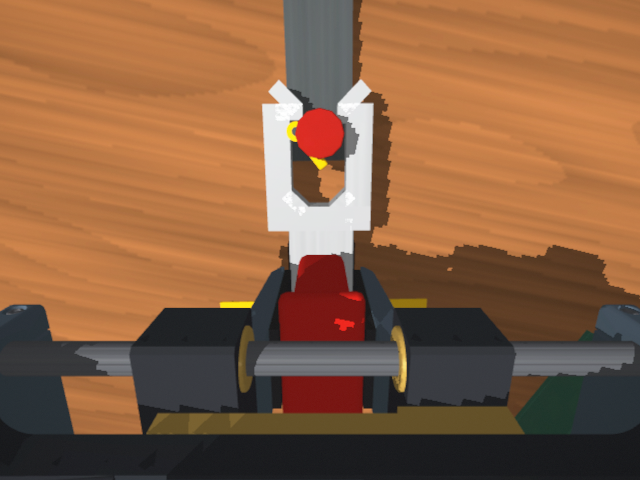

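Call:
apply_moves([
  [0,0,0,1.5,0.3,0,0],
  [0,0,0,1.5,0.3,0,0],
  [0,0,0,1.5,0.3,0,0],
  [0,0,0,1.5,0.4,0,0],
  [0,0,0,1.5,0.3,0,0],
  [0,0,0,1.5,0.3,0,0],
  [0,0,0,1.5,0.3,0,0],
  [0,0,0,1.5,0.4,0,0],
  [0,0,0,1.5,0.3,0,0],
  [0,0,0,1.5,0.3,0,0],
])

```text
t: 13.8
eef_pos: [0.5926, -0.0544, 0.0539]
tool_rot: [0.995, 0.101, 0.0, -0.0]
wrist_force: [-1.8, 1.8, -2.7]
opening: 0.0297
```

```bash
python3 - <<'E'
from h import *
s=telemetry.read_state();print(s['t'],s['eef_pos'],s['tool_rot'],s['wrist_force'],s['opening'],s['wrist_torque'])
r=snap('wrist','w9.png')
E
```

```text
13.8 [ 0.59263625 -0.05443969  0.0539397 ] [ 9.94903531e-01  1.00831306e-01  1.10575709e-04 -1.33757742e-05] [-1.75685956  1.77577524 -2.69813512] 0.02973246568103881 [0.4563633  0.56200197 0.20908605]
```

View pics/w9.png

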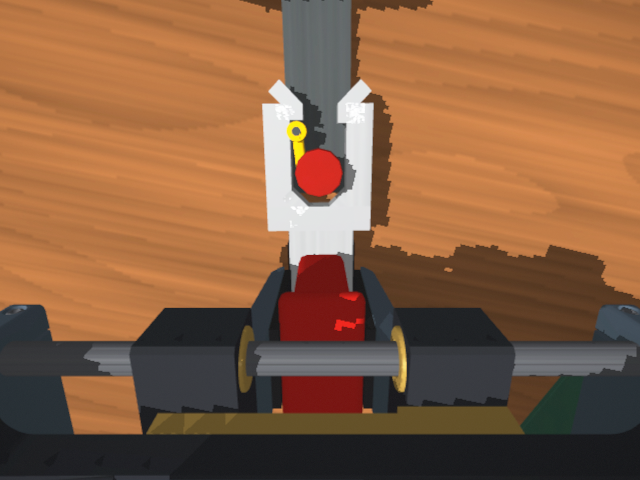

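Call:
apply_moves([
  [0,0,0,1,0.2,0,0],
  [0,0,0,1,0.2,0,0],
  [0,0,0,1,0.3,0,0],
  [0,0,0,1,0.2,0,0],
  [0,0,0,1,0.2,0,0],
  [0,0,0,0.5,0.1,0,0],
  [0,0,0,0,0,0,0],
  [0,0,0,0,0,0,0],
  [0,0,0,0,0,0,0],
  [0,0,0,0,0,0,0],
])

```text
t: 14.85
eef_pos: [0.598, -0.0533, 0.054]
tool_rot: [0.995, 0.101, 0.0, 0.0]
wrist_force: [-0.3, 3.6, -3.8]
opening: 0.0296
```

```bash
python3 - <<'E'
from h import *
s=telemetry.read_state();print(s['t'],s['eef_pos'],s['tool_rot'],s['wrist_force'],s['opening'],s['wrist_torque'])
r=snap('wrist','w10.png')
E
```

```text
14.85 [ 0.598014   -0.05329951  0.05395161] [9.94901383e-01 1.00852474e-01 1.24548993e-04 1.23100282e-05] [-0.27121885  3.61818896 -3.84390758] 0.02960125045338735 [ 0.73450518 -0.16451075  0.20902372]
```

View pics/w10.png

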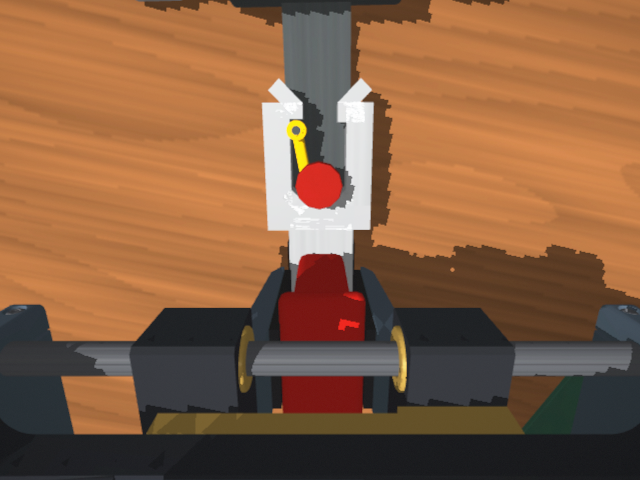

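Call:
apply_moves([
  [0,0,0,0.5,0.1,0,0],
  [0,0,0,0.5,0.1,0,0],
  [0,0,0,0.5,0.1,0,0],
  [0,0,0,0.5,0.1,0,0],
  [0,0,0,0.5,0.1,0,0],
  [0,0,0,0,0,0,0],
  [0,0,0,0,0,0,0],
  [0,0,0,0,0,0,0],
  [0,0,0,0,0,0,0],
  [0,0,0,0,0,0,0],
])

```text
t: 15.9
eef_pos: [0.6004, -0.0528, 0.0539]
tool_rot: [0.995, 0.101, -0.0, -0.0]
wrist_force: [-0.1, 0.4, -2.9]
opening: 0.0294
```

```bash
python3 - <<'E'
from h import *
s=telemetry.read_state();print(s['t'],s['eef_pos'],s['tool_rot'],s['wrist_force'],s['opening'],s['wrist_torque'])
r=snap('wrist','w11.png')
E
```

```text
15.9 [ 0.60037617 -0.05281998  0.0539159 ] [ 9.94904538e-01  1.00821426e-01 -1.51565047e-05 -1.06518838e-05] [-0.08315888  0.39820644 -2.94657879] 0.029448785973415062 [-0.01739906  0.06116337 -0.04464629]
```

View pics/w11.png

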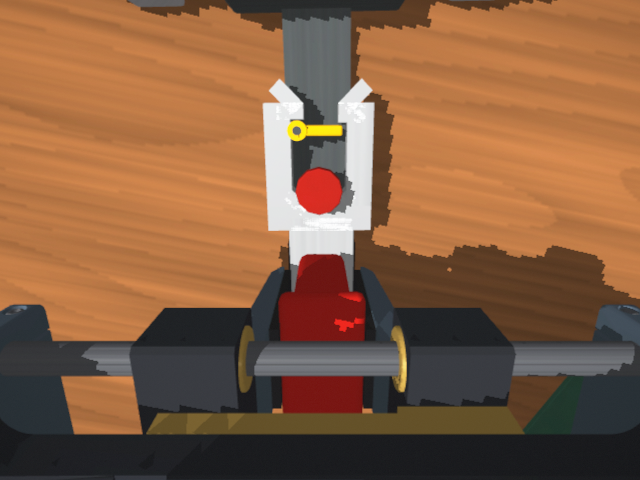

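Call:
apply_moves([
  [0,0,0,-1,-0.2,0,0],
  [0,0,0,-2,-0.5,0,0],
  [0,0,0,-2,-0.4,0,0],
  [0,0,0,-2,-0.5,0,0],
  [0,0,0,-2,-0.4,0,0],
  [0,0,0,-2,-0.5,0,0],
  [0,0,0,-2,-0.4,0,0],
  [0,0,0,-1.5,-0.3,0,0],
  [0,0,0,-1.5,-0.3,0,0],
  [0,0,0,-1,-0.3,0,0],
])

```text
t: 16.95
eef_pos: [0.5833, -0.0566, 0.0539]
tool_rot: [0.995, 0.101, 0.0, -0.0]
wrist_force: [1.6, 0.4, -4.3]
opening: 0.0297
```

Call:
apply_moves([
  [0,0,0,-1,-0.2,0,0],
  [0,0,0,-1,-0.2,0,0],
  [0,0,0,-1,-0.2,0,0],
  [0,0,0,-1,-0.3,0,0],
  [0,0,0,-1,-0.2,0,0],
  [0,0,0,-1,-0.2,0,0],
  [0,0,0,-1.5,-0.3,0,0],
  [0,0,0,-1.5,-0.4,0,0],
  [0,0,0,-2,-0.4,0,0],
  [0,0,0,-2,-0.5,0,0],
])

```text
t: 17.95
eef_pos: [0.5702, -0.0595, 0.0539]
tool_rot: [0.995, 0.101, 0.0, 0.0]
wrist_force: [1.9, -0.0, -4.5]
opening: 0.0298
```

```bash
python3 - <<'E'
from h import *
s=telemetry.read_state();print(s['t'],s['eef_pos'],s['tool_rot'],s['wrist_force'],s['opening'],s['wrist_torque'])
r=snap('wrist','w12.png')
E
```

```text
17.95 [ 0.57023447 -0.05954053  0.05393868] [9.94900718e-01 1.00859111e-01 2.39473772e-05 1.10027924e-05] [ 1.86305362e+00 -2.86825107e-03 -4.47668840e+00] 0.02980796283065292 [ 0.08687726 -0.24607185  0.05870712]
```

View pics/w12.png

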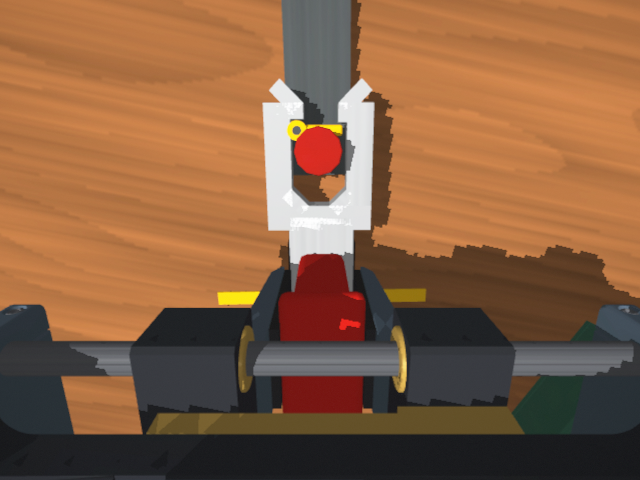

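Call:
apply_moves([
  [0,0,0,-3,-0.7,0,0],
  [0,0,0,-4,-0.9,0,0],
  [0,0,0,-4,-0.9,0,0],
  [0,0,0,-4,-0.9,0,0],
  [0,0,0,-4,-0.9,0,0],
  [0,0,0,-4,-0.9,0,0],
  [0,0,0,-4,-0.9,0,0],
  [0,0,0,-4,-0.9,0,0],
  [0,0,0,-4,-0.9,0,0],
  [0,0,0,-4,-0.9,0,0],
])

```text
t: 19.0
eef_pos: [0.5311, -0.0684, 0.0539]
tool_rot: [0.995, 0.101, 0.0, -0.0]
wrist_force: [2.2, 1.3, -3.3]
opening: 0.0295
```

Call:
apply_moves([
  [0,0,0,-4,-0.9,0,0],
  [0,0,0,-4,-0.9,0,0],
  [0,0,0,-4,-0.9,0,0],
  [0,0,0,-4,-0.9,0,0],
  [0,0,0,-4,-0.9,0,0],
  [0,0,0,-4,-0.9,0,0],
  [0,0,0,-4,-0.9,0,0],
  [0,0,0,-4,-0.9,0,0],
  [0,0,0,-3,-0.7,0,0],
  [0,0,0,-2,-0.5,0,0],
])

```text
t: 20.0
eef_pos: [0.4941, -0.0768, 0.0539]
tool_rot: [0.995, 0.101, -0.0, 0.0]
wrist_force: [1.6, 1.0, -3.8]
opening: 0.0299
```

```bash
python3 - <<'E'
from h import *
s=telemetry.read_state();print(s['t'],s['eef_pos'],s['tool_rot'],s['wrist_force'],s['opening'],s['wrist_torque'])
r=snap('wrist','w13.png');S=snap('side','s13.png');T=snap('top','t13.png')
cv2.imwrite('pics/s13c.png',cv2.resize(S['pixels'][200:350,250:450,::-1],(800,600),interpolation=cv2.INTER_CUBIC))
for n,r in(('w',r),('side',S),('top',T)):
    for k in('red','yel'):
        for c,a,m in blobs(r['pixels'],k):
            print(n,k,c,a,[at(r,*c,z).round(4).tolist()[:2] for z in(0,.04)])
E
```

```text
20.0 [ 0.49411275 -0.07680646  0.05392947] [ 9.94904877e-01  1.00818083e-01 -2.31275392e-05  8.64374239e-06] [ 1.61261773  0.97804667 -3.82378134] 0.029937219339777686 [ 0.21877215 -0.23208892  0.07237157]
w red [317.0, 150.7] 1782 [[0.5596, -0.0598], [0.5622, -0.0598]]
w red [321.5, 303.7] 5888 [[0.4717, -0.0803], [0.491, -0.0764]]
w red [321.9, 394.4] 2888 [[0.4078, -0.0937], [0.4393, -0.0872]]
w yel [311.3, 127.7] 377 [[0.5706, -0.0545], [0.5711, -0.0555]]
w yel [403.2, 162.5] 945 [[0.5629, -0.1067], [0.5649, -0.0978]]
w yel [233.4, 165.3] 956 [[0.5429, -0.017], [0.5487, -0.0251]]
```

View pics/w13.png

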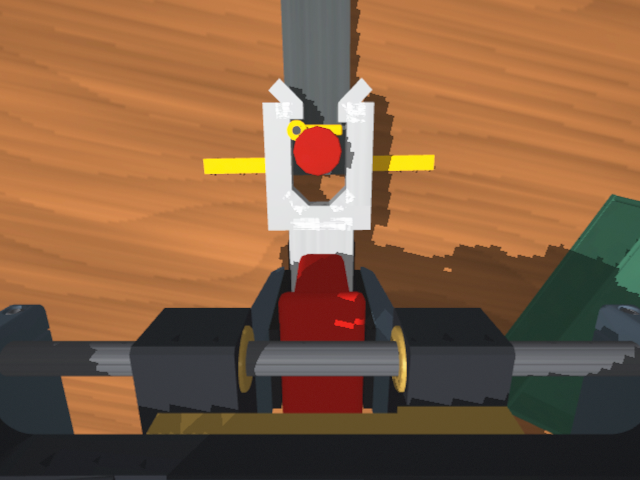

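View pics/s13c.png

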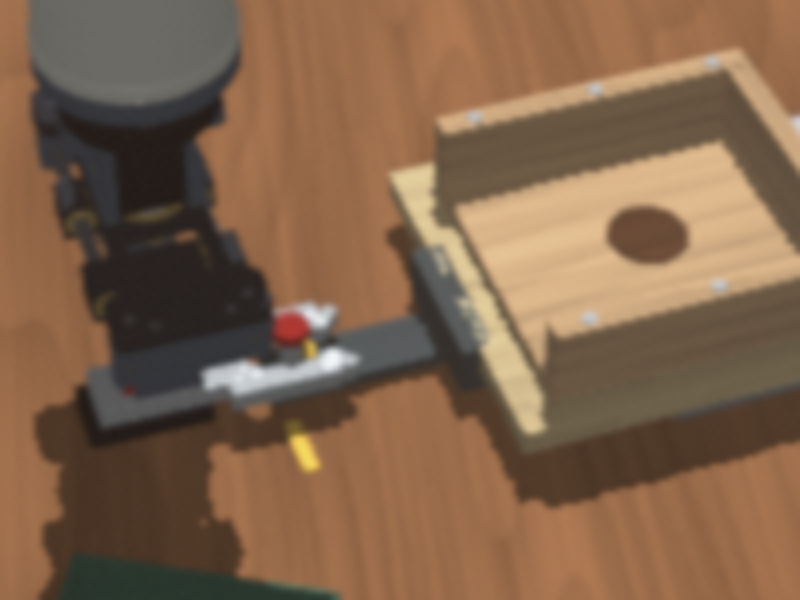

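View pics/t13.png

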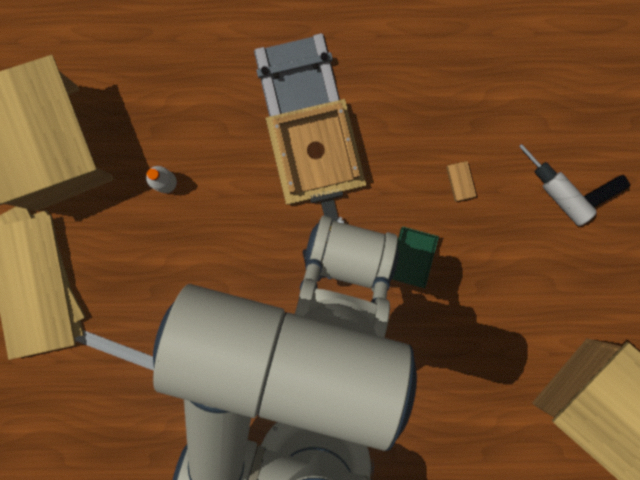

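Call:
apply_moves([
  [0,0,0,-1,-0.2,0,0],
  [0,0,0,-1.5,-0.3,0,0],
  [0,0,0,-2,-0.5,0,0],
  [0,0,0,-2,-0.5,0,0],
  [0,0,0,-1.5,-0.3,0,0],
  [0,0,0,-1,-0.2,0,0],
  [0,0,0,0,0,-0.5,0],
  [0,0,0,0,0,-1,0],
  [0,0,0,0,0,-1,0],
  [0,0,0,0,0,-0.5,0],
])

```text
t: 21.15
eef_pos: [0.4853, -0.0787, 0.0507]
tool_rot: [0.995, 0.101, -0.0, -0.0]
wrist_force: [-0.5, -0.4, -3.6]
opening: 0.0296
```

```bash
python3 - <<'E'
from h import *
s=telemetry.read_state();print(s['t'],s['eef_pos'],s['tool_rot'],s['wrist_force'],s['opening'],s['wrist_torque'])
r=snap('wrist','w14.png');u=np.array([.976,.218])
M=[]
for k in('red','yel'):
    for c,a,m in blobs(r['pixels'],k,300):
        p=at(r,*c,.043 if k=='red' else 0)[:2]; print(k,c,a,p.round(4),(p@u).round(4))
T=snap('side','s14.png')
for k in('red','yel'):
    for c,a,m in blobs(T['pixels'],k,5):
        p=at(T,*c,.043 if k=='red' else 0)[:2]; print('side',k,c,a,p.round(4),(p@u).round(4))
cv2.imwrite('pics/s14c.png',cv2.resize(T['pixels'][200:350,250:450,::-1],(800,600),interpolation=cv2.INTER_CUBIC))
E
```

```text
21.15 [ 0.48527601 -0.07865531  0.05074038] [ 9.94899145e-01  1.00874474e-01 -1.68179196e-04 -6.71904431e-05] [-0.45773742 -0.44178781 -3.64378714] 0.029625788401844263 [ 5.69893831e-05 -4.07850823e-02 -1.96572280e-03]
red [317.2, 151.8] 1844 [ 0.5534 -0.0618] 0.5266
red [321.6, 303.7] 5880 [ 0.4852 -0.0777] 0.4566
red [321.9, 394.4] 2890 [ 0.4353 -0.0881] 0.4057
yel [311.9, 128.1] 385 [ 0.5616 -0.0568] 0.5358
yel [405.6, 145.6] 1004 [ 0.5629 -0.1068] 0.5261
yel [231.7, 148.5] 1043 [ 0.543  -0.0174] 0.5262
```

View pics/w14.png

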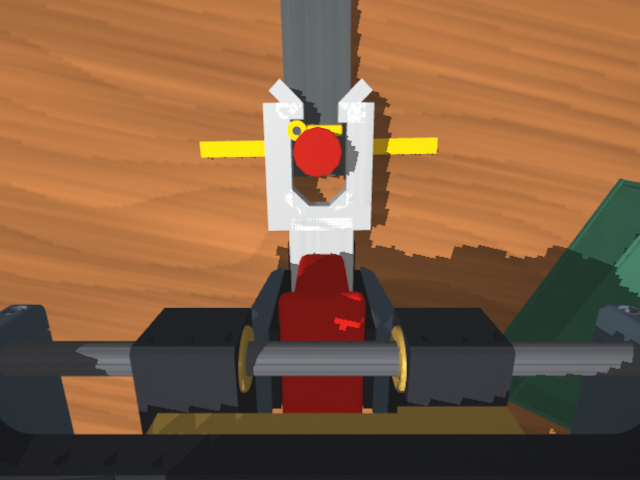

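View pics/s14c.png

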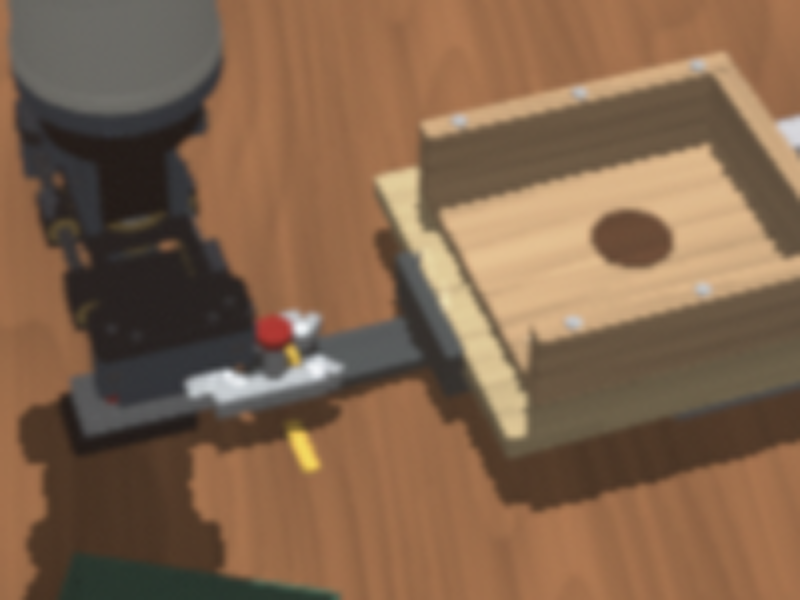

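Call:
apply_moves([
  [0,0,0,1,0.2,0,0],
  [0,0,0,1,0.2,0,0],
  [0,0,0,1,0.3,0,0],
  [0,0,0,1,0.2,0,0],
  [0,0,0,0.5,0.1,0,0],
  [0,0,0,0,0,-0.3,0],
  [0,0,0,0,0,-0.2,0],
  [0,0,0,0,0,-0.2,0],
  [0,0,0,0,0,0,0],
  [0,0,0,0,0,0,0],
])

```text
t: 22.25
eef_pos: [0.4899, -0.0777, 0.0503]
tool_rot: [0.995, 0.101, 0.0, 0.0]
wrist_force: [-2.2, 0.2, 4.4]
opening: 0.0296
```

Call:
apply_moves([
  [0,0,0,0,0,0,36],
  [0,0,0,0,0,0,40],
  [0,0,0,0,0,0,50],
  [0,0,0,0,0,0,60],
  [0,0,0,0,0,0,60],
  [0,0,0,0,0,0,60],
  [0,0,0,0,0,0,60],
  [0,0,0,0,0,0,60],
  [0,0,0,0,0,0,60],
  [0,0,0,0,0,0,60],
])

```text
t: 23.25
eef_pos: [0.4899, -0.0777, 0.0502]
tool_rot: [0.995, 0.101, -0.0, -0.0]
wrist_force: [-0.8, 0.1, 1.0]
opening: 0.0546
```

```bash
python3 - <<'E'
from h import *
s=telemetry.read_state();print(s['t'],s['eef_pos'],s['wrist_force'],s['opening'],s['wrist_torque'])
r=snap('wrist','w15.png')
E
```

```text
23.25 [ 0.48986931 -0.07768702  0.05019225] [-0.80444161  0.06072238  0.95542993] 0.05463836528009456 [0.05630524 0.00897882 0.00621309]
```

View pics/w15.png

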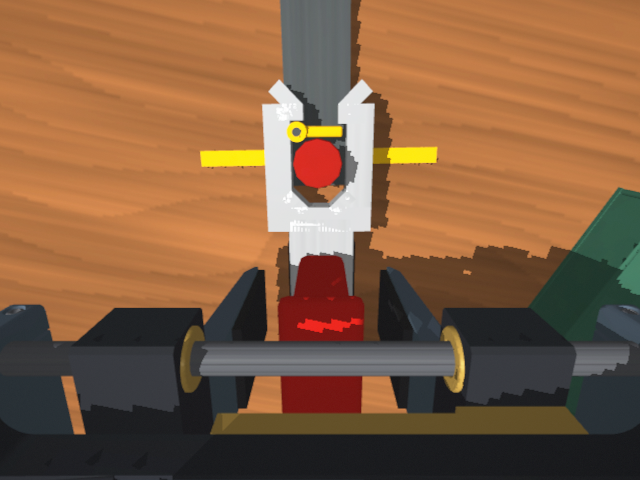

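Call:
apply_moves([
  [0,0,0,0,0,5,60],
  [0,0,0,0,0,10,60],
  [0,0,0,0,0,15,60],
  [0,0,0,0,0,20,60],
  [0,0,0,0,0,25,60],
  [0,0,0,0,0,25,60],
  [0,0,0,0,0,25,60],
  [0,0,0,0,0,25,60],
  [0,0,0,0,0,20,60],
  [0,0,0,0,0,10,60],
])

```text
t: 24.3
eef_pos: [0.4903, -0.0778, 0.2326]
tool_rot: [0.995, 0.101, 0.001, 0.001]
wrist_force: [-0.4, 0.1, -0.1]
opening: 0.0547
```

Call:
apply_moves([
  [0,0,0,-10,-20,10,60],
  [0,0,0,-10,-40,10,60],
  [0,0,0,-10,-40,0,60],
  [0,0,0,-10,-40,0,60],
  [0,0,0,-10,-40,0,60],
  [0,0,0,0,-40,0,60],
  [0,0,0,0,-40,0,60],
  [0,0,0,0,-20,0,60],
  [0,0,0,0,0,0,60],
  [0,0,0,0,0,0,60],
])

```text
t: 25.3
eef_pos: [0.4397, -0.3571, 0.2499]
tool_rot: [0.995, 0.101, -0.0, -0.001]
wrist_force: [-0.8, 0.6, -0.3]
opening: 0.0549
```

```bash
python3 - <<'E'
from h import *
s=telemetry.read_state();print(s['t'],s['eef_pos'],s['wrist_force'],s['opening'])
T=snap('top','t16.png');S=snap('side','s16.png');u=np.array([.976,.218])
for n,r in(('top',T),('side',S)):
  for k in('red','yel'):
    for c,a,m in blobs(r['pixels'],k,5):
        p=at(r,*c,.043 if k=='red' else 0)[:2]; print(n,k,c,a,p.round(4),(p@u).round(4))
cv2.imwrite('pics/t16c.png',cv2.resize(T['pixels'][160:310,250:450,::-1],(800,600),interpolation=cv2.INTER_CUBIC))
cv2.imwrite('pics/s16c.png',cv2.resize(S['pixels'][200:350,230:430,::-1],(800,600),interpolation=cv2.INTER_CUBIC))
E
```

```text
25.3 [ 0.43965364 -0.3571286   0.24992049] [-0.84107613  0.59056741 -0.26844179] 0.05491383887495568
top red [335.7, 234.2] 49 [ 0.5534 -0.0634] 0.5263
top red [343.7, 260.2] 250 [ 0.4908 -0.0813] 0.4613
top yel [333.4, 229.0] 20 [ 0.5691 -0.0597] 0.5424
top yel [354.2, 230.0] 40 [ 0.5657 -0.111 ] 0.528
top yel [317.2, 239.0] 54 [ 0.545  -0.0193] 0.5277
side red [285.3, 274.7] 218 [ 0.4863 -0.0344] 0.4671
```

View pics/t16c.png

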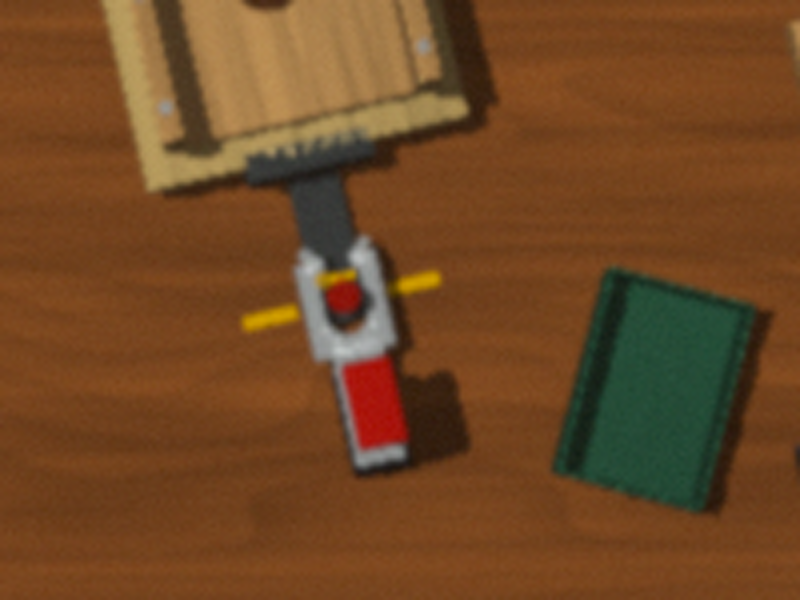

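View pics/s16c.png

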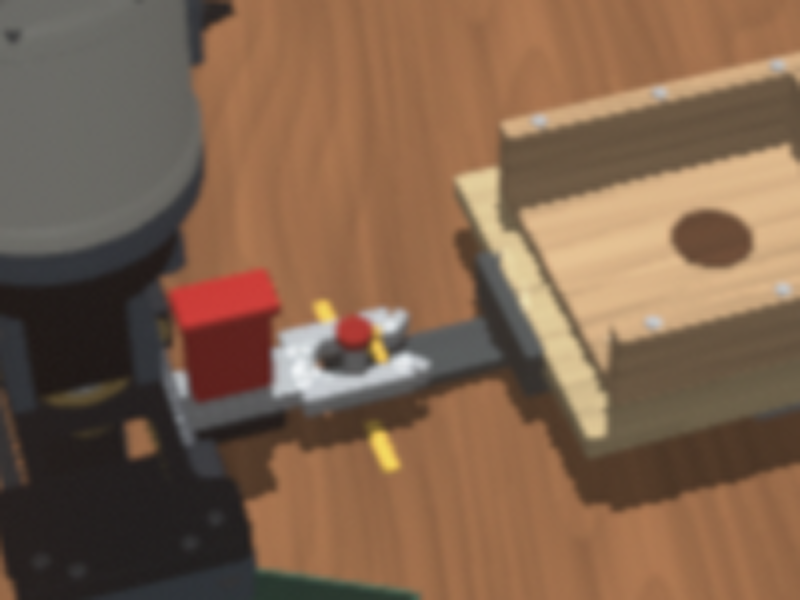

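```bash
python3 -c "
from h import *
s=telemetry.read_state();print(s['t'],abs(s['qd']).max())
print(robot.close_job())"
```

```text
25.4 0.003772642369101485
the job is handed in; nothing more can be done
None
```

I pushed the hook onto the pin until the latch flipped shut, which the wrist camera showed. I then drew the sled out to the marks, lowered the hook, let go and moved the arm clear. The job was handed in at about 25 s, and no verdict was reported.

- **Pin position:** along the slide, the last look from above put the pin about 1.7 mm past the line between the marks. The wrist camera, just before release, put it 0.5 mm short. Both are within the 8 mm allowed.
- **Hook and latch:** the last pictures show the hook lying flat with the latch shut behind the pin. I left about 5 mm of slack between pin and latch, so the pin sits well inside its limits.
- **Forces:** the highest wrist force I read was about 7.5 N, while the latch was being pushed open. I only read it at the end of each move, so a short peak in between could have been missed.
- **Other objects:** nothing looked disturbed by eye, and the arm never came near the glue or the offcut. I did not measure their positions again at the end.
- **Oddity:** the gripper reported 30 mm open on the 22 mm handle, but the pictures showed the pads on the handle and the hook lifted normally.

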